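# Push a row of spice jars home with a straight pusher

## Task

Pick up the hand pusher by its wooden grip and with its blade push the three spice jars together into the white rack, touching them with nothing else and keeping them upright, until all three stand against the grey divider and it has slid back until it meets its stop; seat the row there with a gentle press of about 15 N for a moment, never more than 20 N. Then draw the pusher back out, clear of the rack's wings, and leave it standing on the worktop; leave the salt pot, mug and lemon where they are.

Things in the scene. Friction and masses are not known exactly. Their poses are not given: they have to be found in the camera images.
- rack: White fixed jar rack, no floor, 42 mm tall. Origin: on the worktop, midway between the side walls at the mouth of their straight part; +x points into the rack (push direction), z up. Straight side walls x=0 to 120 mm, inner faces y=-81 and +81 mm. In front, wings flare outward 15 degrees to x=-46 mm, inner faces there y=-93 and +93 mm. Thick back wall from x=90 mm. Smooth, slippery.
- divider: Grey upright panel across the rack, 158 mm wide, 10 thick, top at 38 mm, sliding stiffly along the rack's x on two rods; it stays where left (friction about 4 N; with the row before it, 8 to 10 N at the hand). Origin: foot of its front face, middle; axes as the rack's. Its stop is set inside the back wall, out of sight, 12 to 37 mm behind its start: felt only as a steep rise in resistance.
- pusher: Hand pusher, dark wood grip, 220 g. Origin: underside, middle of blade front; +x forward out of the blade, y along it, z up. Smooth base, aluminium blade 150 mm long, 8 thick (x=-8 to 0), 34 tall. Behind it a beam 22 mm wide, 16 tall carries the grip block: x=-98 to -48 mm, 22 mm wide in y, top at 55 mm; grip it across the 22 mm at x=-73 mm, low. Stands by itself.
- jar_sesame: Upright spice jar with pale cream contents and a white cap, 105 mm tall, base 49 mm across (radius 24.5 mm, its widest part), 85 g; loose, in front of the rack's mouth. Origin: centre of its base.
- jar_oregano: Upright spice jar with green contents and a white cap, 105 mm tall, base 49 mm across (radius 24.5 mm, its widest part), 85 g; loose, in front of the rack's mouth. Origin: centre of its base.
- jar_chilli: Upright spice jar with orange-red contents and a white cap, 105 mm tall, base 49 mm across (radius 24.5 mm, its widest part), 85 g; loose, in front of the rack's mouth. Origin: centre of its base.
- salt_pot: Round wooden salt pot, 92 mm across, 70 mm tall; bystander. Origin: centre of its base.
- mug: Green and white mug, 78 mm across, 101 mm tall, with a handle; bystander. Origin: centre of its base.
- lemon: Yellow lemon, 72x57x58 mm; bystander. Origin: under its centre.

How it is judged (in metres and radians):
On the way, in this order (a step that is already met when the one before it is completed fails the run):
1. the pusher is lifted off the worktop by its grip (height (world z) of pusher above 0.012 m and contact force between the fingers and pusher above 1 N), for 0.1 s.
2. pushed by the blade, all three jars stand against the divider and it is pressed against its stop: at least 7 N on the divider (x of jar_sesame in the frame of divider between -0.0295 and 0 m and angle between each of jar_sesame, jar_oregano, jar_chilli's own z axis and vertical below 0.1 rad and x of jar_oregano in the frame of divider between -0.0295 and 0 m and x of jar_chilli in the frame of divider between -0.0295 and 0 m and contact force between divider and anything else above 7 N and contact force between the fingers and pusher above 1 N), for 0.1 s.
At the end, for the whole second after the job is handed in: Each jar upright (0.1 rad), its side within 5 mm of the divider; the pusher flat on the worktop, blade front outside the rack's wings (x below -47 mm in the rack's frame); all at rest and released (x of jar_sesame in the frame of divider between -0.0295 and 0 m and angle between each of jar_sesame, jar_oregano, jar_chilli, pusher's own z axis and vertical below 0.1 rad and x of jar_oregano in the frame of divider between -0.0295 and 0 m and x of jar_chilli in the frame of divider between -0.0295 and 0 m and linear speed of each of jar_sesame, jar_oregano, jar_chilli, pusher below 0.02 m/s and height (world z) of pusher below 0.006 m and x of pusher in the frame of rack below -0.047 m); the robot touches nothing.
It fails at once if the rack or its divider is pressed with more than 20 N (contact force between rack and anything else above 20 N).
It fails at once if the robot itself touches a jar (contact force between any of the fingers, the arm and jar_sesame above 0.5 N or contact force between any of the fingers, the arm and jar_oregano above 0.5 N or contact force between any of the fingers, the arm and jar_chilli above 0.5 N).
It fails at once if a jar tips by more than 0.35 rad (angle between any of jar_sesame, jar_oregano, jar_chilli's own z axis and vertical above 0.35 rad).
It fails at once if the salt pot, mug or lemon is moved by more than 15 mm (distance of any of salt_pot, mug, lemon from where it was at the start of the episode above 0.015 m).
It also fails if it takes over 58 s, if anything falls off the work surface, if the arm or the gripper's body presses on something with over 40 N, if the wrist force passes 120 N, or if a joint passes its speed limit or range.

## Robot

A 6-joint arm with a two-finger parallel gripper is mounted at the origin on a cart in front of the work surface, level with it; the furniture and walls round the work are solid. World frame = base frame: x ahead of the robot, y to its left, z up, the work surface at z = 0. Lengths are in m, angles in degrees, forces in N, time in s.
With the tool pointing down it reaches from about 0.35 to 0.925 m from the base axis. Payload 6.4 kg.
Tool frame: the origin (TCP) lies between the finger pads; the fingertips stand 25 mm ahead of it and the grasp point (between the pads) lies 6 mm ahead of it; z points along the fingers, x is the direction in which the jaws open and shut, and the axes are right-handed (so a half turn about z gives the same grasp; the last joint's range is limited). The gripper opens to 85 mm and grips with 20 to 120 N. Pads are 22 mm wide; open, the fingers measure 114 mm over their backs; the gripper's body (76 mm by 85 mm) begins 54 mm behind the grasp point. The pads swing forward as they close: fully open they stand 13 mm farther back than shut.
Start: joints at [-75.464, 14.043, 89.255, -0, 76.702, -9.975], TCP at [0.27, -0.591, 0.256] pointing down, gripper open.
Joint ranges: [-179.41, 179.41], [-58.25, 129.5], [7.25, 145.43], [-54.29, 234.29], [11.92, 165.04], [-157.13, 157.13]. Speed limits (degrees/s): [147.25, 147.25, 180, 180, 180, 180].

## Interface

Orientations are given as a 3x3 rotation matrix whose columns are the frame's x, y, z axes.
In Python, from bench import r gives the robot as it stands.
- The arm moves only by the tool play_rows, never from a script. Its argument "commands" is a list of rows, each an object with "delta_pos": the shift along the tool's x, y, z in units of 30 mm (1.0 is 30 mm), a list of three; "delta_rot": the turn, a rotation vector about the tool's x, y, z in units of 6 degrees (1.0 is 6 degrees), a list of three; "claw": the opening, from 0 (shut) to 1 (fully open). A call has exactly 10 rows; each row shifts and turns the commanded pose from where the row before left it, along the tool's axes as they then stand; what a row does not reach is not made up. A row lasts 1/10 s, in which the tool goes at most 50 mm and 8.59 degrees, less where a joint would pass 70% of its speed; a pose out of reach is approached as far as the arm can. A call is refused whole if a number of a shift passes 1 or a number of a turn 1, either way. A call with a gripper value outside its range is refused whole. The fingers move at their own pace and stop on an object; "newtons" is the grip in N (left out, the last holds). Time passes only in rows, so rows that do not move let the fingers close, or fill a call up. It gives the time, the measured TCP pose, the force and the opening at its end, in the units of the state.
- r.sense(): the state, without advancing time (a new reading comes with each control period).
- r.capture(name): name is "scene" or "top" or "wrist"; returns the picture (400x640x3 uint8, blue, green, red); there is no depth.
- r.camera_info(name): a dict with "intrinsics" (3x3 intrinsics, pixels), "rvec" (rotation vector, rad) and "tvec" (3), from world to camera coordinates, as OpenCV has them. Camera axes: x right, y down, z forward; pixel columns grow to the right and rows downward; lengths in m; the calibration is good to about 2 mm. The wrist camera is an equidistant fisheye: a pixel r from the principal point sees the ray r / f radians off the axis. A picture is of the moment at which its call begins: read the wrist's pose just before it. camera_info takes no time and is no camera call; for the wrist camera it gives the pose at the moment of the call.
- r.job_done(): hands the job in, once; it reports no verdict.
Trained networks look in the newest picture that a camera, given by its name, has taken for a name from the list of things; names that differ only in an ending like _2 or _b are one class to them, and where a whole thing is asked for, a point or a joint stands for the part that bears it (a point fixed in the world has none). Each returns a list of dicts, best first, with "confidence" (0 to 1); they miss things now and then, are a little off and sometimes report something else, mostly with a low value. They report only what shows in the picture. A call takes as long as a camera call.
- r.find_in(camera, label): "bbox" ([centre column, centre row, width, height] in pixels, round what is visible of it).
- r.silhouettes(camera, label): "region" (400x640 bool, what is visible of it) and "bbox" ([centre column, centre row, width, height] in pixels, round what is visible of it).
The state is a dict: "time": time; "joint_positions": joint angles; "qvel": joint speeds; "joint_torque": joint torques, N m; "tool_pos": TCP position; "orientation": TCP orientation; "wrist_force": force on the tool from outside, world axes, zero at the start; "wrist_torque": the same for the moment, N m; "opening": opening from 0.0 (shut) to 1.0 (fully open).
Only numpy, scipy, OpenCV 4.12 (cv2) and the standard library are available. Lean on these libraries where they do the work, as an engineer would, in place of code of your own. Each camera call takes 0.05 s, during which the arm holds its last target.

## Working session

There is one attempt and no reset: what is moved stays moved. The work goes in short steps, Python scripts to look and compute and a tool call to move; the robot and the scene stay as the last step left them, time stands still between calls to the robot, and variables do not carry over. Pictures are saved under pics/ and viewed, and the job is handed in when it is done.

Besides the shell and the picture viewer there is one more tool, called after "Request:" as name(argument=value, ...) on one line, values as JSON. play_rows: Moves the arm, as the interface text tells. Its arguments: {"type":"object","properties":{"commands":{"type":"array","items":{"type":"object","properties":{"delta_pos":{"type":"array","items":{"type":"number"}},"delta_rot":{"type":"array","items":{"type":"number"}},"claw":{"type":"number"}}}},"newtons":{"type":"number"}},"required":["commands"]}

```bash
ls; mkdir -p pics
python3 - <<'E'
from bench import r
import cv2
s=r.sense(); print({k:(v if not hasattr(v,'tolist') else v.tolist()) for k,v in s.items()})
for c in ("scene","top"):
    im=r.capture(c); cv2.imwrite(f"pics/{c}0.png",im)
    print(c,r.camera_info(c))
    for l in ("pusher","jar_sesame","jar_oregano","jar_chilli","divider","rack"):
        print(l,[(d['bbox'],round(d['confidence'],2)) for d in r.find_in(c,l)][:2])
E
```

```text
pics
{'time': 0.0, 'joint_positions': [-75.46354002561057, 14.083692424023823, 89.32552958959471, -0.00036211300622878345, 76.70137075542954, -9.977058215448759], 'qvel': [-0.031701500230633665, 0.04495676845144758, 0.05905421747394577, -0.023780692300838752, 0.04489722318941563, 0.0014846388943703904], 'joint_torque': [-0.0002338269132451387, -42.95138955116272, -32.61254668235779, -0.00020662500446633203, 0.005252676783129573, -3.6932307878601023e-07], 'tool_pos': [0.2695444387181897, -0.5909146158351015, 0.2551792332417841], 'orientation': [[0.41490878629909195, -0.9098628789725749, -0.0004904279276084842], [-0.9098610229792256, -0.41490894621210406, 0.001866873417979276], [-0.0019020817573969903, -0.00032836092811637654, -0.9999981371303094]], 'wrist_force': [-0.5892788948546974, -0.19742859277283342, -0.5825532936138202], 'wrist_torque': [0.009484815827756003, -0.04284480740712847, -0.07827530570044991], 'opening': 0.9994377206268974}
scene {'intrinsics': array([[500.2730801,   0.       , 319.106477 ],
       [  0.       , 500.2730801, 197.0179567],
       [  0.       ,   0.    
[... 267 characters left out ...]
57)]
jar_chilli [([347.8, 184.2, 12.1, 28.6], 0.77)]
divider [([303.6, 223.1, 14.9, 39.4], 0.63)]
rack [([307.5, 222.7, 79.3, 76.2], 0.85)]
top {'intrinsics': array([[508.62539868,   0.        , 328.9919246 ],
       [  0.        , 508.62539868, 198.60614355],
       [  0.        ,   0.        ,   1.        ]]), 'rvec': array([ 2.2617318 , -1.8871255 ,  0.23644559]), 'tvec': array([0.07878388, 0.56277968, 1.3761123 ])}
pusher [([463.1, 241.8, 47.8, 45.9], 0.63)]
jar_sesame [([355.1, 246.1, 16.5, 19.9], 0.53)]
jar_oregano [([359.1, 227.0, 18.8, 16.4], 0.59), ([436.4, 184.8, 22.5, 23.7], 0.54)]
jar_chilli [([363.1, 207.5, 19.1, 23.4], 0.52)]
divider []
rack [([305.9, 229.3, 68.5, 73.1], 0.68)]
```

Run:
```python
import cv2
im=cv2.imread("pics/top0.png")[150:300,240:520]; cv2.imwrite("pics/top0z.png",cv2.resize(im,None,fx=2.8,fy=2.8,interpolation=cv2.INTER_CUBIC))
im=cv2.imread("pics/scene0.png"); cv2.imwrite("pics/scene0z.png",im)
```

```text
(no output)
```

View pics/top0z.png

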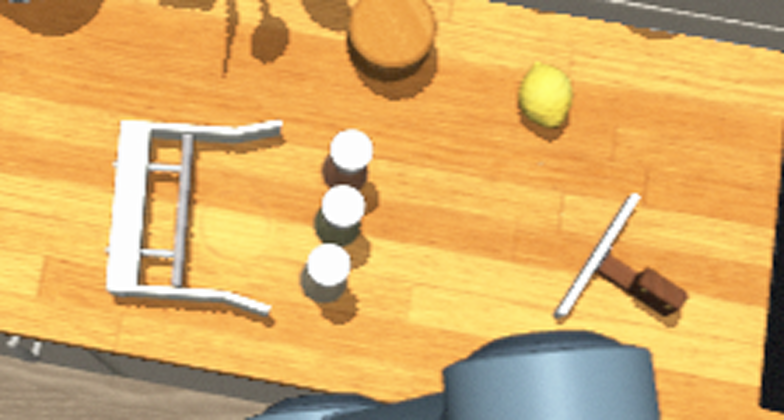

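View pics/scene0.png

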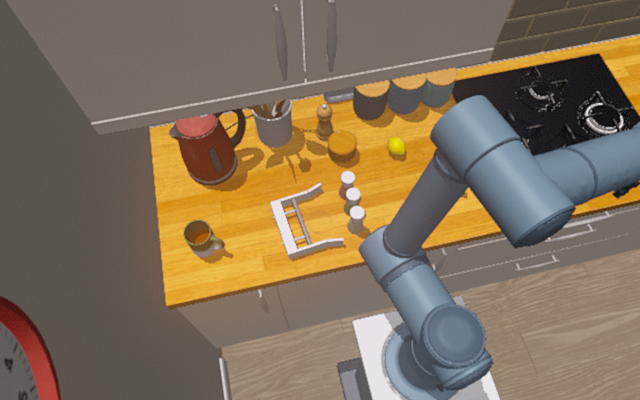

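View pics/top0.png

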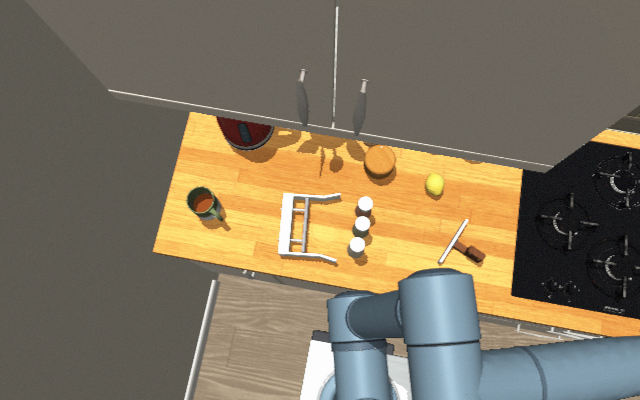

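The top view shows the rack (mouth to the right), three jars in front of it, and the pusher at about (465,240), turned. Next I'll zoom in to measure.

Run:
```python
import cv2
im=cv2.imread("pics/top0.png")
def z(x0,y0,w,h,f,n):
    c=cv2.resize(im[y0:y0+h,x0:x0+w],None,fx=f,fy=f,interpolation=cv2.INTER_CUBIC)
    for i in range(0,w,10): 
        cv2.line(c,(i*f,0),(i*f,6),(255,0,0),1); cv2.putText(c,str(x0+i),(i*f,16),0,.35,(0,0,0),1)
    for i in range(0,h,10): 
        cv2.line(c,(0,i*f),(6,i*f),(255,0,0),1); cv2.putText(c,str(y0+i),(0,i*f+4),0,.35,(0,0,0),1)
    cv2.imwrite(n,c)
z(275,185,105,85,7,"pics/zr.png"); z(430,210,65,60,9,"pics/zp.png")
```

```text
(no output)
```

View pics/zr.png

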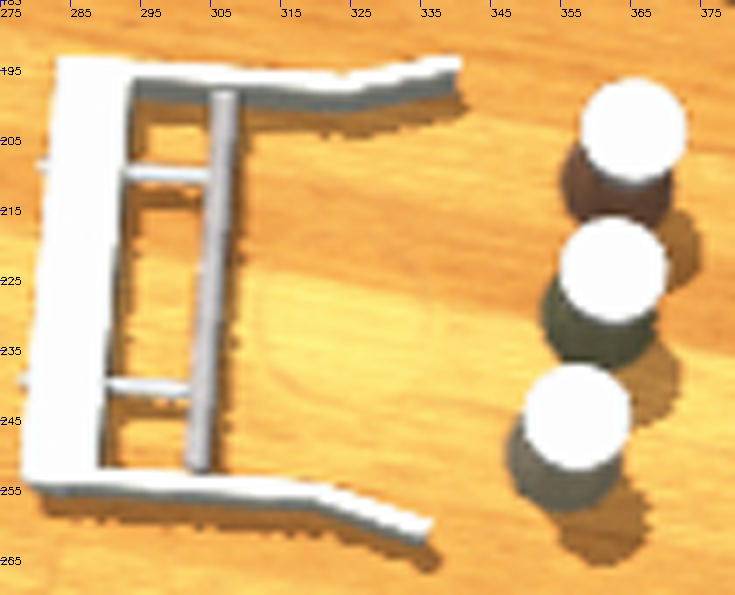

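View pics/zp.png

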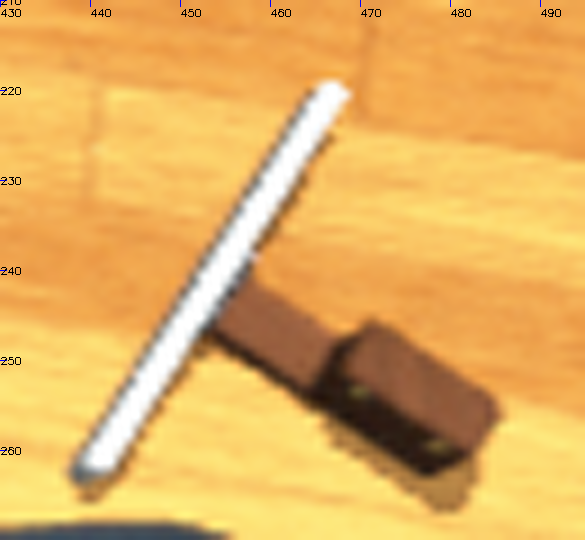

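```bash
cat > h.py <<'E'
import numpy as np, cv2
from scipy.optimize import least_squares
from bench import r
def cam(c):
    i=r.camera_info(c); return np.array(i['intrinsics']),np.array(i['rvec'],float),np.array(i['tvec'],float)
def proj(c,P):
    K,rv,tv=cam(c); return cv2.projectPoints(np.array(P,float).reshape(-1,3),rv,tv,K,None)[0].reshape(-1,2)
def unproj(c,uv,z):
    K,rv,tv=cam(c); R=cv2.Rodrigues(rv)[0]; C=-R.T@tv
    d=R.T@np.linalg.solve(K,np.array([uv[0],uv[1],1.])); return C+d*(z-C[2])/d[2]
def fit2d(c,L,uv,g,w=None):
    L=np.array(L,float);uv=np.array(uv,float)
    def f(p):
        cc,s=np.cos(p[2]),np.sin(p[2]); W=np.c_[p[0]+cc*L[:,0]-s*L[:,1],p[1]+s*L[:,0]+cc*L[:,1],L[:,2]]
        return (proj(c,W)-uv).ravel()
    o=least_squares(f,g,loss='soft_l1'); return o.x,f(o.x).reshape(-1,2)
E
python3 - <<'E'
from h import *
np.set_printoptions(precision=4,suppress=True)
q=lambda a,f,x0,y0:[((u+.5)/f-.5+x0,(v+.5)/f-.5+y0) for u,v in a]
m=.001
uv=q([(133,78),(98,468),(335,91),(460,69),(320,485),(432,519)],7,275,185)
L=[(.09,-.081,.042),(.09,.081,.042),(0,-.081,.042),(-.046,-.093,.042),(0,.081,.042),(-.046,.093,.042)]
p,e=fit2d('top',L,uv,[.6,.2,1.5]); print('rack',p[:2],np.degrees(p[2])); print(e)
rk=p
R=np.array([[np.cos(p[2]),-np.sin(p[2])],[np.sin(p[2]),np.cos(p[2])]])
for k,u in zip(['dv-','dv+'],q([(236,93),(211,470)],7,275,185)):
    print(k,R.T@(unproj('top',u,.038)[:2]-p[:2]))
for k,u in zip('chilli oregano sesame'.split(),q([(634,129),(613,270),(578,417)],7,275,185)):
    w=unproj('top',u,.105)[:2]; print(k,w,R.T@(w-p[:2]))
uv=q([(82,462),(318,84),(350,93),(115,470),(373,320),(500,406),(466,453),(343,363)],9,430,210)
L=[(0,.075,.034),(0,-.075,.034),(-.008,-.075,.034),(-.008,.075,.034),(-.048,-.011,.055),(-.098,-.011,.055),(-.098,.011,.055),(-.048,.011,.055)]
p,e=fit2d('top',L,uv,[.5,-.2,1.]); print('pusher',p[:2],np.degrees(p[2]));print(e)
R2=np.array([[np.cos(p[2]),-np.sin(p[2])],[np.sin(p[2]),np.cos(p[2])]])
print('grip',p[:2]+R2@[-.073,0], 'pusher in rack',R.T@(p[:2]-rk[:2]))
for u in [(379,161),(434,185)]: print(unproj('top',u,.04))
r.capture('scene')
print('scene jar caps')
E
```

```text
rack [0.4657 0.1847] 96.80046247061152
[[-0.6052  0.1966]
 [-0.0925 -0.0397]
 [ 1.5041  0.1972]
 [-0.2775  0.2887]
 [ 0.0056 -0.5181]
 [ 0.0391 -0.1358]]
dv- [ 0.0455 -0.0789]
dv+ [0.0444 0.0785]
chilli [0.5364 0.0763] [-0.1161 -0.0573]
oregano [0.4789 0.0752] [-0.1104 -0.0001]
sesame [0.4193 0.0791] [-0.0994  0.0586]
pusher [ 0.4939 -0.1884] 65.84394079646043
[[-0.0462 -0.0742]
 [ 0.848  -0.8738]
 [-0.3213 -0.3369]
 [-1.2967  0.6385]
 [-0.2326 -0.7833]
 [ 1.0714 -0.3006]
 [ 0.8782  0.96  ]
 [-0.8995  0.8597]]
grip [ 0.464 -0.255] pusher in rack [-0.3739  0.0162]
[0.6862 0.0546 0.04  ]
[ 0.6423 -0.1151  0.04  ]
scene jar caps
```

```bash
cat >> h.py <<'E'
def plan(target,yaw,n=10,ref=None,show=True):
    """rows to go from current measured pose to target with tool-x yaw (deg), pointing down"""
    from scipy.spatial.transform import Rotation as Ro
    s=r.sense(); p=np.array(s['tool_pos']); R=np.array(s['orientation'])
    y=np.radians(yaw); Rt=np.array([[np.cos(y),np.sin(y),0],[np.sin(y),-np.cos(y),0],[0,0,-1.]])
    rv=Ro.from_matrix(R.T@Rt).as_rotvec(); rows=[]
    d=(np.array(target)-p)/n; Rc=R
    for i in range(n):
        rows.append((np.round(Rc.T@d/.03,3).tolist(),np.round(np.degrees(rv)/n/6,3).tolist()))
        Rc=Rc@Ro.from_rotvec(rv/n).as_matrix()
    if show:
        print('pos',p.round(4),'dist',np.round(np.array(target)-p,4),'rot deg',np.degrees(rv).round(2))
        for x in rows: print(x)
    return rows
E
python3 - <<'E'
from h import *
plan((.464,-.255,.2),-24.2)
E
```

```text
pos [ 0.2697 -0.5914  0.2563] dist [ 0.1943  0.3364 -0.0563] rot deg [  0.    -0.   -41.29]
([-0.752, -1.055, 0.188], [0.0, -0.0, -0.688])
([-0.674, -1.106, 0.188], [0.0, -0.0, -0.688])
([-0.592, -1.152, 0.188], [0.0, -0.0, -0.688])
([-0.508, -1.191, 0.188], [0.0, -0.0, -0.688])
([-0.421, -1.225, 0.188], [0.0, -0.0, -0.688])
([-0.332, -1.252, 0.188], [0.0, -0.0, -0.688])
([-0.241, -1.273, 0.188], [0.0, -0.0, -0.688])
([-0.148, -1.287, 0.188], [0.0, -0.0, -0.688])
([-0.055, -1.294, 0.188], [0.0, -0.0, -0.688])
([0.038, -1.295, 0.188], [0.0, -0.0, -0.688])
```

Request:
play_rows(commands=[{"delta_pos":[-0.6,-0.8,0.15],"delta_rot":[0,0,-0.69],"claw":1},{"delta_pos":[-0.53,-0.85,0.15],"delta_rot":[0,0,-0.69],"claw":1},{"delta_pos":[-0.46,-0.9,0.15],"delta_rot":[0,0,-0.69],"claw":1},{"delta_pos":[-0.4,-0.93,0.15],"delta_rot":[0,0,-0.69],"claw":1},{"delta_pos":[-0.33,-0.96,0.15],"delta_rot":[0,0,-0.69],"claw":1},{"delta_pos":[-0.26,-0.98,0.15],"delta_rot":[0,0,-0.69],"claw":1},{"delta_pos":[-0.19,-1.0,0.15],"delta_rot":[0,0,-0.69],"claw":1},{"delta_pos":[-0.12,-1.0,0.15],"delta_rot":[0,0,-0.69],"claw":1},{"delta_pos":[-0.04,-1.0,0.15],"delta_rot":[0,0,-0.69],"claw":1},{"delta_pos":[0.03,-1.0,0.15],"delta_rot":[0,0,-0.69],"claw":1}])

```text
time: 1.75
tool_pos: [0.4202, -0.3278, 0.2113]
orientation: [[0.914, -0.406, 0.0], [-0.406, -0.914, -0.0], [0.0, 0.0, -1.0]]
wrist_force: [-0.2, -0.2, 0.4]
opening: 0.995
```

Run:
```python
from h import *
plan((.464,-.255,.17),-24.2,n=8)
```

```text
pos [ 0.4202 -0.3278  0.2113] dist [ 0.0438  0.0728 -0.0413] rot deg [ 0.01 -0.03  0.28]
([0.044, -0.351, 0.172], [0.0, -0.001, 0.006])
([0.043, -0.351, 0.172], [0.0, -0.001, 0.006])
([0.043, -0.351, 0.172], [0.0, -0.001, 0.006])
([0.043, -0.351, 0.172], [0.0, -0.001, 0.006])
([0.043, -0.351, 0.172], [0.0, -0.001, 0.006])
([0.043, -0.351, 0.172], [0.0, -0.001, 0.006])
([0.042, -0.351, 0.172], [0.0, -0.001, 0.006])
([0.042, -0.351, 0.172], [0.0, -0.001, 0.006])
```

Request:
play_rows(commands=[{"delta_pos":[0.05,-0.5,0.25],"claw":1},{"delta_pos":[0.05,-0.5,0.25],"claw":1},{"delta_pos":[0.05,-0.5,0.25],"claw":1},{"delta_pos":[0.05,-0.5,0.25],"claw":1},{"delta_pos":[0.05,-0.4,0.2],"claw":1},{"delta_pos":[0.05,-0.3,0.1],"claw":1},{"delta_pos":[0.05,-0.1,0.08],"claw":1},{"delta_pos":[0,0,0],"claw":1},{"delta_pos":[0,0,0],"claw":1},{"delta_pos":[0,0,0],"claw":1}])

```text
invalid input
```

Run:
```python
from h import *
i=r.camera_info('wrist'); print(i); im=r.capture('wrist'); cv2.imwrite('pics/w1.png',im)
print(r.sense()['tool_pos'],r.sense()['time'])
```

```text
{'intrinsics': array([[309.70691629,   0.        , 313.73530178],
       [  0.        , 309.70691629, 197.16397637],
       [  0.        ,   0.        ,   1.        ]]), 'rvec': array([-2.80911869,  0.59485732,  0.08303246]), 'tvec': array([-0.51708386, -0.14882797,  0.29951734])}
[ 0.42138701 -0.32418527  0.21021951] 1.8
```

View pics/w1.png

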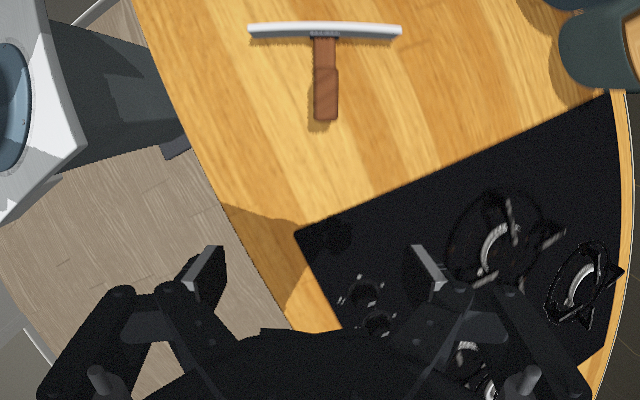

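Missing delta_rot was likely why the call was refused. The wrist picture shows the pusher straight ahead, blade at (250–402, 30), grip at (326, 95). I'll fit its pose from this.

Run:
```python
import cv2
im=cv2.imread("pics/w1.png")
cv2.imwrite("pics/w1z.png",cv2.resize(im[10:130,240:410],None,fx=4.5,fy=4.5,interpolation=cv2.INTER_CUBIC))
```

```text
(no output)
```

View pics/w1z.png

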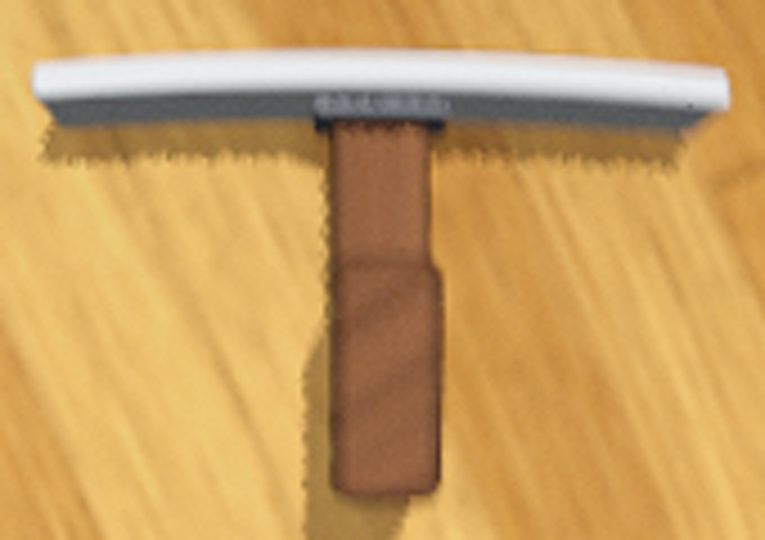

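```bash
cat >> h.py <<'E'
def fish_proj(i,P):
    K=np.array(i['intrinsics']);R=cv2.Rodrigues(np.array(i['rvec']))[0]
    c=np.asarray(P)@R.T+np.array(i['tvec']); th=np.arctan2(np.hypot(c[:,0],c[:,1]),c[:,2]); ph=np.arctan2(c[:,1],c[:,0])
    return np.c_[K[0,0]*th*np.cos(ph)+K[0,2],K[1,1]*th*np.sin(ph)+K[1,2]]
def fitw(i,L,uv,g):
    L=np.array(L,float);uv=np.array(uv,float)
    def f(p):
        cc,s=np.cos(p[2]),np.sin(p[2]); W=np.c_[p[0]+cc*L[:,0]-s*L[:,1],p[1]+s*L[:,0]+cc*L[:,1],L[:,2]]
        return (fish_proj(i,W)-uv).ravel()
    o=least_squares(f,g,loss='soft_l1'); return o.x,f(o.x).reshape(-1,2)
PL=[(0,.075,.034),(0,-.075,.034),(-.008,.075,.034),(-.008,-.075,.034),(-.048,.011,.055),(-.048,-.011,.055),(-.098,.011,.055),(-.098,-.011,.055)]
E
python3 - <<'E'
from h import *
np.set_printoptions(precision=4,suppress=True)
i=r.camera_info('wrist')
uv=[((u+.5)/4.5-.5+240,(v+.5)/4.5-.5+10) for u,v in [(34,62),(727,68),(36,96),(727,108),(335,268),(440,268),(333,490),(437,492)]]
p,e=fitw(i,PL,uv,[.49,-.19,1.15]); print(p[:2],np.degrees(p[2])); print(e)
g=p[:2]-.073*np.array([np.cos(p[2]),np.sin(p[2])]); print('grip',g)
plan((g[0],g[1],.1),np.degrees(p[2])-90,n=7)
E
```

```text
[ 0.4937 -0.1843] 66.24526599192875
[[-1.161  -0.1246]
 [ 1.2802  0.6545]
 [-1.7888 -0.0028]
 [ 1.47   -0.6143]
 [-1.1625 -3.6979]
 [ 0.9258 -3.3877]
 [-0.8328  3.4086]
 [ 1.2485  3.1706]]
grip [ 0.4643 -0.2511]
pos [ 0.4214 -0.3242  0.2102] dist [ 0.0429  0.0731 -0.1102] rot deg [-0.18  0.07  0.11]
([0.048, -0.399, 0.526], [-0.004, 0.002, 0.003])
([0.048, -0.399, 0.526], [-0.004, 0.002, 0.003])
([0.048, -0.4, 0.526], [-0.004, 0.002, 0.003])
([0.048, -0.4, 0.526], [-0.004, 0.002, 0.003])
([0.047, -0.4, 0.525], [-0.004, 0.002, 0.003])
([0.047, -0.4, 0.525], [-0.004, 0.002, 0.003])
([0.047, -0.401, 0.525], [-0.004, 0.002, 0.003])
```

Request:
play_rows(commands=[{"delta_pos":[0.05,-0.4,0.4],"delta_rot":[0,0,0],"claw":1},{"delta_pos":[0.05,-0.4,0.4],"delta_rot":[0,0,0],"claw":1},{"delta_pos":[0.05,-0.4,0.4],"delta_rot":[0,0,0],"claw":1},{"delta_pos":[0.05,-0.4,0.4],"delta_rot":[0,0,0],"claw":1},{"delta_pos":[0.05,-0.4,0.4],"delta_rot":[0,0,0],"claw":1},{"delta_pos":[0.05,-0.4,0.4],"delta_rot":[0,0,0],"claw":0.8},{"delta_pos":[0.05,-0.4,0.4],"delta_rot":[0,0,0],"claw":0.7},{"delta_pos":[0,0,0.8],"delta_rot":[0,0,0],"claw":0.7},{"delta_pos":[0,0,0.8],"delta_rot":[0,0,0],"claw":0.7},{"delta_pos":[0,0,0],"delta_rot":[0,0,0],"claw":0.7}])

```text
time: 2.8
tool_pos: [0.4618, -0.2542, 0.0756]
orientation: [[0.913, -0.408, -0.006], [-0.408, -0.913, 0.005], [-0.007, -0.002, -1.0]]
wrist_force: [-0.3, 0.9, -0.2]
opening: 0.701
```

Run:
```python
from h import *
im=r.capture('wrist'); cv2.imwrite('pics/w2.png',im[:, 100:540])
plan((.4643,-.2511,.034),-23.9,n=3)
```

```text
pos [ 0.4628 -0.2552  0.0775] dist [ 0.0015  0.0041 -0.0435] rot deg [-0.07  0.22 -0.18]
([-0.001, -0.048, 0.484], [-0.004, 0.012, -0.01])
([-0.002, -0.048, 0.484], [-0.004, 0.012, -0.01])
([-0.002, -0.049, 0.484], [-0.004, 0.012, -0.01])
```

View pics/w2.png

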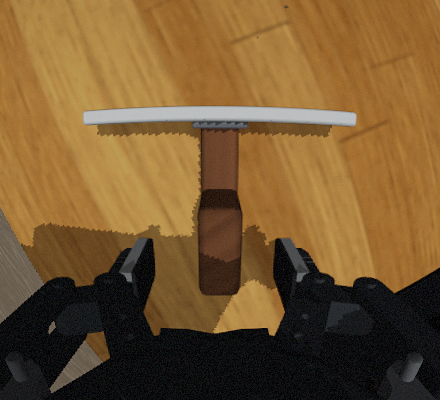

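Request:
play_rows(commands=[{"delta_pos":[0,-0.05,0.48],"delta_rot":[0,0,0],"claw":0.7},{"delta_pos":[0,-0.05,0.48],"delta_rot":[0,0,0],"claw":0.7},{"delta_pos":[0,-0.05,0.48],"delta_rot":[0,0,0],"claw":0.5},{"delta_pos":[0,0,0],"delta_rot":[0,0,0],"claw":0.3},{"delta_pos":[0,0,0],"delta_rot":[0,0,0],"claw":0},{"delta_pos":[0,0,0],"delta_rot":[0,0,0],"claw":0},{"delta_pos":[0,0,0],"delta_rot":[0,0,0],"claw":0},{"delta_pos":[0,0,0],"delta_rot":[0,0,0],"claw":0},{"delta_pos":[0,0,0],"delta_rot":[0,0,0],"claw":0},{"delta_pos":[0,0,0],"delta_rot":[0,0,0],"claw":0}], newtons=60)

```text
time: 3.85
tool_pos: [0.4654, -0.2524, 0.0362]
orientation: [[0.913, -0.408, 0.0], [-0.408, -0.913, -0.0], [0.0, 0.0, -1.0]]
wrist_force: [-0.2, -0.5, -1.8]
opening: 0.25
```

Request:
play_rows(commands=[{"delta_pos":[0,0,-0.25],"delta_rot":[0,0,0],"claw":0},{"delta_pos":[0,0,-0.25],"delta_rot":[0,0,0],"claw":0},{"delta_pos":[0,0,-0.25],"delta_rot":[0,0,0],"claw":0},{"delta_pos":[0,0,-0.1],"delta_rot":[0,0,0],"claw":0},{"delta_pos":[0,0,0],"delta_rot":[0,0,0],"claw":0},{"delta_pos":[0,0,0],"delta_rot":[0,0,0],"claw":0},{"delta_pos":[0,0,0],"delta_rot":[0,0,0],"claw":0},{"delta_pos":[0,0,0],"delta_rot":[0,0,0],"claw":0},{"delta_pos":[0,0,0],"delta_rot":[0,0,0],"claw":0},{"delta_pos":[0,0,0],"delta_rot":[0,0,0],"claw":0}])

```text
time: 4.85
tool_pos: [0.4653, -0.2523, 0.0614]
orientation: [[0.913, -0.408, -0.0], [-0.408, -0.913, 0.0], [-0.0, -0.0, -1.0]]
wrist_force: [-0.2, -0.0, -2.1]
opening: 0.249
```

Run:
```python
from h import *
im=r.capture('wrist'); cv2.imwrite('pics/w3.png',im[:, 100:540])
im=r.capture('scene'); cv2.imwrite('pics/s3.png',im)
plan((.494,-.0516,.061),6.8,n=9)
```

```text
pos [ 0.4654 -0.2524  0.0615] dist [ 0.0286  0.2008 -0.0005] rot deg [-1.000e-02  1.000e-02 -3.089e+01]
([-0.207, -0.722, 0.002], [-0.0, 0.0, -0.572])
([-0.163, -0.733, 0.002], [-0.0, 0.0, -0.572])
([-0.119, -0.742, 0.002], [-0.0, 0.0, -0.572])
([-0.074, -0.747, 0.002], [-0.0, 0.0, -0.572])
([-0.029, -0.751, 0.002], [-0.0, 0.0, -0.572])
([0.016, -0.751, 0.002], [-0.0, 0.0, -0.572])
([0.06, -0.749, 0.002], [-0.0, 0.0, -0.572])
([0.105, -0.744, 0.002], [-0.0, 0.0, -0.572])
([0.15, -0.736, 0.002], [-0.0, 0.0, -0.572])
```

View pics/w3.png

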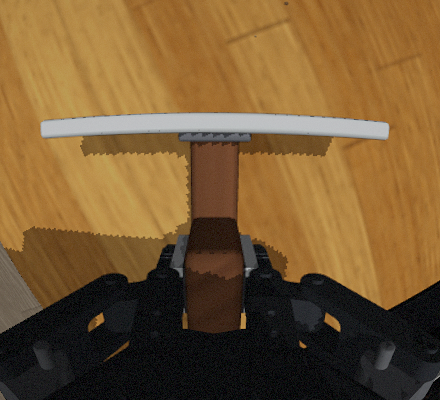

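Request:
play_rows(commands=[{"delta_pos":[-0.21,-0.72,0],"delta_rot":[0,0,-0.57],"claw":0},{"delta_pos":[-0.16,-0.73,0],"delta_rot":[0,0,-0.57],"claw":0},{"delta_pos":[-0.12,-0.74,0],"delta_rot":[0,0,-0.57],"claw":0},{"delta_pos":[-0.07,-0.75,0],"delta_rot":[0,0,-0.57],"claw":0},{"delta_pos":[-0.03,-0.75,0],"delta_rot":[0,0,-0.57],"claw":0},{"delta_pos":[0.02,-0.75,0],"delta_rot":[0,0,-0.57],"claw":0},{"delta_pos":[0.06,-0.75,0],"delta_rot":[0,0,-0.57],"claw":0},{"delta_pos":[0.1,-0.74,0],"delta_rot":[0,0,-0.57],"claw":0},{"delta_pos":[0.15,-0.6,0],"delta_rot":[0,0,-0.57],"claw":0},{"delta_pos":[0,0,0],"delta_rot":[0,0,0],"claw":0}])

```text
time: 5.95
tool_pos: [0.4944, -0.0543, 0.0615]
orientation: [[0.993, 0.12, -0.0], [0.12, -0.993, 0.0], [-0.0, -0.0, -1.0]]
wrist_force: [0.6, -1.0, -2.0]
opening: 0.248
```

Run:
```python
from h import *
i=r.camera_info('wrist')
im=r.capture('wrist'); cv2.imwrite('pics/w4.png',im)
im=r.capture('scene'); cv2.imwrite('pics/s4.png',im)
im=r.capture('top'); cv2.imwrite('pics/t4.png',im)
print(r.sense()['tool_pos'],i)
plan((.494,-.0516,.061),6.8,n=9)
```

```text
[ 0.49450748 -0.05640496  0.06166647] {'intrinsics': array([[309.70691629,   0.        , 313.73530178],
       [  0.        , 309.70691629, 197.16397637],
       [  0.        ,   0.        ,   1.        ]]), 'rvec': array([-2.8627406 , -0.17201465, -0.02240222]), 'tvec': array([-0.48367959, -0.09235876,  0.16004218])}
pos [ 0.4945 -0.0564  0.0617] dist [-0.0005  0.0048 -0.0007] rot deg [ 0.02 -0.01 -0.15]
([0.0, -0.018, 0.002], [0.0, -0.0, -0.003])
([0.0, -0.018, 0.002], [0.0, -0.0, -0.003])
([0.0, -0.018, 0.002], [0.0, -0.0, -0.003])
([0.0, -0.018, 0.002], [0.0, -0.0, -0.003])
([0.0, -0.018, 0.002], [0.0, -0.0, -0.003])
([0.0, -0.018, 0.002], [0.0, -0.0, -0.003])
([0.0, -0.018, 0.002], [0.0, -0.0, -0.003])
([0.0, -0.018, 0.002], [0.0, -0.0, -0.003])
([0.0, -0.018, 0.002], [0.0, -0.0, -0.003])
```

View pics/w4.png

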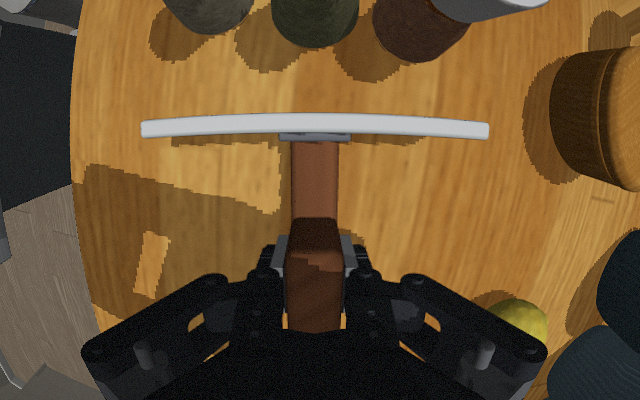

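View pics/t4.png

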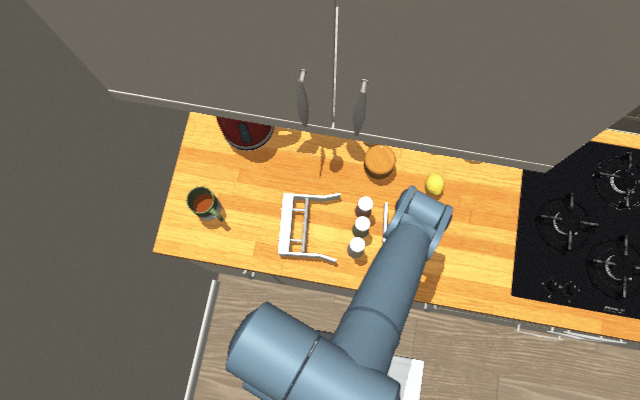

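The wrist view shows the blade at rows 113–138 and the near base edges of the jars: sesame (208,34), oregano (313,47), chilli (413,62).

```bash
cat >> h.py <<'E'
RK=np.array([.4657,.1847,np.radians(96.8)])
def torack(p):
    c,s=np.cos(RK[2]),np.sin(RK[2]); return np.array([[c,s],[-s,c]])@(np.array(p)[:2]-RK[:2])
def fish_un(i,uv,z):
    K=np.array(i['intrinsics']);R=cv2.Rodrigues(np.array(i['rvec']))[0]
    d=np.array([uv[0]-K[0,2],uv[1]-K[1,2]]);n=np.hypot(*d);th=n/K[0,0]
    ray=R.T@np.r_[d/n*np.sin(th),np.cos(th)]; C=-R.T@np.array(i['tvec']); return C+ray*(z-C[2])/ray[2]
E
python3 - <<'E'
from h import *
np.set_printoptions(precision=4,suppress=True)
i=r.camera_info('wrist')
print('tcp',torack(r.sense()['tool_pos']))
for n,u in [('ses',(208,34)),('ore',(313,47)),('chi',(413,62))]: print(n,torack(fish_un(i,u,0)))
h=.034+.0255
for u in [(141,122),(489,125),(315,113),(141,138),(489,139)]: print('blade top',torack(fish_un(i,u,h)))
E
```

```text
tcp [-0.2428 -0.0001]
ses [-0.1252  0.0628]
ore [-0.1372  0.0007]
chi [-0.1436 -0.0578]
blade top [-0.1756  0.0738]
blade top [-0.1771 -0.0744]
blade top [-0.1757 -0.0001]
blade top [-0.1824  0.0743]
blade top [-0.1832 -0.0749]
```

Request:
play_rows(commands=[{"delta_pos":[0,0,0.25],"delta_rot":[0,0,0],"claw":0},{"delta_pos":[0,0,0.25],"delta_rot":[0,0,0],"claw":0},{"delta_pos":[0,0,0.2],"delta_rot":[0,0,0],"claw":0},{"delta_pos":[0,0,0.1],"delta_rot":[0,0,0],"claw":0},{"delta_pos":[0,-0.2,0],"delta_rot":[0,0,0],"claw":0},{"delta_pos":[0,-0.2,0],"delta_rot":[0,0,0],"claw":0},{"delta_pos":[0,-0.2,0],"delta_rot":[0,0,0],"claw":0},{"delta_pos":[0,-0.2,0],"delta_rot":[0,0,0],"claw":0},{"delta_pos":[0,-0.1,0],"delta_rot":[0,0,0],"claw":0},{"delta_pos":[0,0,0],"delta_rot":[0,0,0],"claw":0}])

```text
time: 7.1
tool_pos: [0.4912, -0.0286, 0.0377]
orientation: [[0.993, 0.117, 0.0], [0.117, -0.993, -0.0], [0.0, 0.0, -1.0]]
wrist_force: [-0.5, 0.2, -2.7]
opening: 0.254
```

Run:
```python
from h import *
print('tcp',torack(r.sense()['tool_pos']),r.sense()['tool_pos'][2],r.sense()['wrist_force'])
```

```text
tcp [-2.14790211e-01 -7.39294876e-05] 0.037669512249303816 [-0.49078255  0.23975107 -2.67209806]
```

Request:
play_rows(commands=[{"delta_pos":[0,-0.08,0],"delta_rot":[0,0,0],"claw":0},{"delta_pos":[0,-0.08,0],"delta_rot":[0,0,0],"claw":0},{"delta_pos":[0,-0.08,0],"delta_rot":[0,0,0],"claw":0},{"delta_pos":[0,-0.08,0],"delta_rot":[0,0,0],"claw":0},{"delta_pos":[0,-0.08,0],"delta_rot":[0,0,0],"claw":0},{"delta_pos":[0,-0.08,0],"delta_rot":[0,0,0],"claw":0},{"delta_pos":[0,-0.08,0],"delta_rot":[0,0,0],"claw":0},{"delta_pos":[0,-0.08,0],"delta_rot":[0,0,0],"claw":0},{"delta_pos":[0,-0.08,0],"delta_rot":[0,0,0],"claw":0},{"delta_pos":[0,-0.08,0],"delta_rot":[0,0,0],"claw":0}])

```text
time: 8.1
tool_pos: [0.4885, -0.0052, 0.0376]
orientation: [[0.993, 0.117, 0.0], [0.117, -0.993, -0.0], [0.0, 0.0, -1.0]]
wrist_force: [0.1, -0.6, -2.0]
opening: 0.249
```

Request:
play_rows(commands=[{"delta_pos":[0,-0.08,0],"delta_rot":[0,0,0],"claw":0},{"delta_pos":[0,-0.08,0],"delta_rot":[0,0,0],"claw":0},{"delta_pos":[0,-0.08,0],"delta_rot":[0,0,0],"claw":0},{"delta_pos":[0,-0.08,0],"delta_rot":[0,0,0],"claw":0},{"delta_pos":[0,-0.08,0],"delta_rot":[0,0,0],"claw":0},{"delta_pos":[0,-0.08,0],"delta_rot":[0,0,0],"claw":0},{"delta_pos":[0,-0.08,0],"delta_rot":[0,0,0],"claw":0},{"delta_pos":[0,-0.08,0],"delta_rot":[0,0,0],"claw":0},{"delta_pos":[0,-0.08,0],"delta_rot":[0,0,0],"claw":0},{"delta_pos":[0,-0.08,0],"delta_rot":[0,0,0],"claw":0}])

```text
time: 9.1
tool_pos: [0.4857, 0.0187, 0.0376]
orientation: [[0.993, 0.117, -0.0], [0.117, -0.993, -0.0], [-0.0, 0.0, -1.0]]
wrist_force: [-0.7, -1.5, -0.9]
opening: 0.249
```

Run:
```python
from h import *
im=r.capture('wrist'); cv2.imwrite('pics/w5.png',im)
im=r.capture('scene'); cv2.imwrite('pics/s5.png',cv2.resize(im[130:280,230:430],None,fx=4,fy=4,interpolation=cv2.INTER_CUBIC))
im=r.capture('top'); cv2.imwrite('pics/t5.png',cv2.resize(im[160:300,240:440],None,fx=4,fy=4,interpolation=cv2.INTER_CUBIC))
print('tcp',torack(r.sense()['tool_pos']),r.sense()['tool_pos'][2],r.sense()['wrist_force'])
```

```text
tcp [-1.66977849e-01 -4.72128333e-05] 0.03750022093494345 [ 0.14363083  0.21149096 -2.06547489]
```

View pics/w5.png

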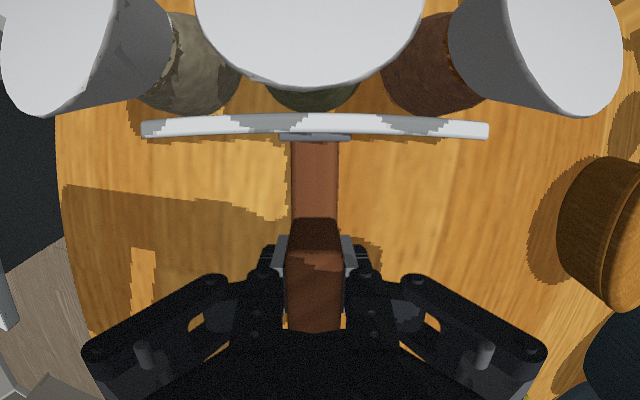

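View pics/t5.png

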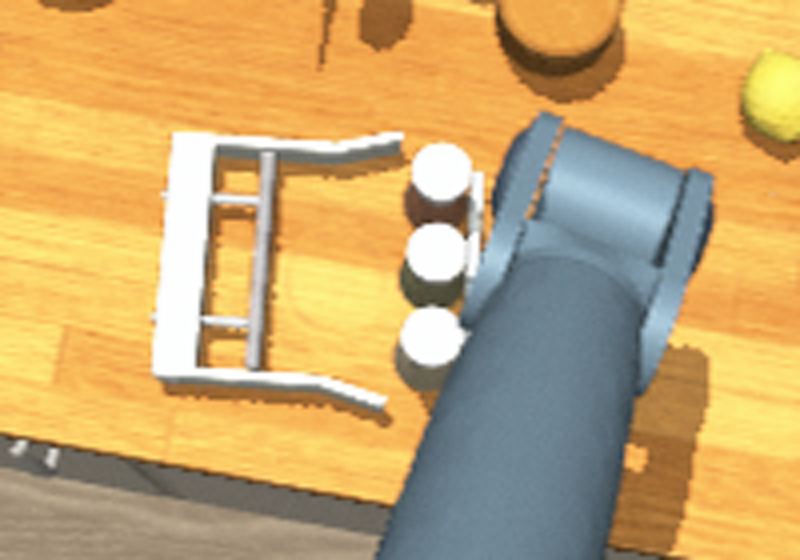

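View pics/s5.png

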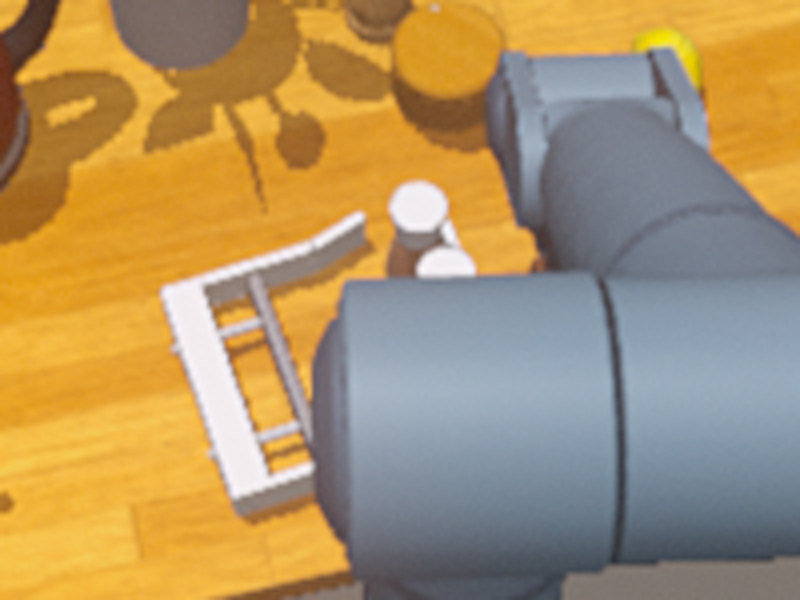

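Run:
```python
from h import *
i=r.camera_info('wrist');R=cv2.Rodrigues(np.array(i['rvec']))[0];C=-R.T@np.array(i['tvec']);print(C,torack(C),torack(r.sense()['tool_pos']))
```

```text
[0.47716739 0.08580069 0.15466105] [-0.09956139  0.00032335] [-1.66977849e-01 -4.72128333e-05]
```

Request:
play_rows(commands=[{"delta_pos":[0,-0.07,0],"delta_rot":[0,0,0],"claw":0},{"delta_pos":[0,-0.07,0],"delta_rot":[0,0,0],"claw":0},{"delta_pos":[0,-0.07,0],"delta_rot":[0,0,0],"claw":0},{"delta_pos":[0,-0.07,0],"delta_rot":[0,0,0],"claw":0},{"delta_pos":[0,-0.07,0],"delta_rot":[0,0,0],"claw":0},{"delta_pos":[0,-0.07,0],"delta_rot":[0,0,0],"claw":0},{"delta_pos":[0,-0.07,0],"delta_rot":[0,0,0],"claw":0},{"delta_pos":[0,-0.07,0],"delta_rot":[0,0,0],"claw":0},{"delta_pos":[0,-0.07,0],"delta_rot":[0,0,0],"claw":0},{"delta_pos":[0,-0.07,0],"delta_rot":[0,0,0],"claw":0}])

```text
time: 10.25
tool_pos: [0.4832, 0.0396, 0.0376]
orientation: [[0.993, 0.117, -0.0], [0.117, -0.993, 0.0], [-0.0, -0.0, -1.0]]
wrist_force: [0.7, -1.9, -3.2]
opening: 0.252
```

Request:
play_rows(commands=[{"delta_pos":[0,-0.06,0],"delta_rot":[0,0,0],"claw":0},{"delta_pos":[0,-0.06,0],"delta_rot":[0,0,0],"claw":0},{"delta_pos":[0,-0.06,0],"delta_rot":[0,0,0],"claw":0},{"delta_pos":[0,-0.06,0],"delta_rot":[0,0,0],"claw":0},{"delta_pos":[0,-0.06,0],"delta_rot":[0,0,0],"claw":0},{"delta_pos":[0,-0.06,0],"delta_rot":[0,0,0],"claw":0},{"delta_pos":[0,-0.06,0],"delta_rot":[0,0,0],"claw":0},{"delta_pos":[0,-0.06,0],"delta_rot":[0,0,0],"claw":0},{"delta_pos":[0,-0.06,0],"delta_rot":[0,0,0],"claw":0},{"delta_pos":[0,-0.06,0],"delta_rot":[0,0,0],"claw":0}])

```text
time: 11.25
tool_pos: [0.4811, 0.0574, 0.0376]
orientation: [[0.993, 0.117, 0.0], [0.117, -0.993, -0.0], [0.0, 0.0, -1.0]]
wrist_force: [0.9, -2.7, -2.8]
opening: 0.252
```

Run:
```python
from h import *
im=r.capture('top'); cv2.imwrite('pics/t6.png',cv2.resize(im[160:300,240:440],None,fx=4,fy=4,interpolation=cv2.INTER_CUBIC))
im=r.capture('wrist'); cv2.imwrite('pics/w6.png',im)
print('tcp',torack(r.sense()['tool_pos']),r.sense()['tool_pos'][2],r.sense()['wrist_force'])
```

```text
tcp [-0.12803251 -0.00020161] 0.037559038193310336 [ 0.34542142 -0.22584677 -2.35654581]
```

View pics/t6.png

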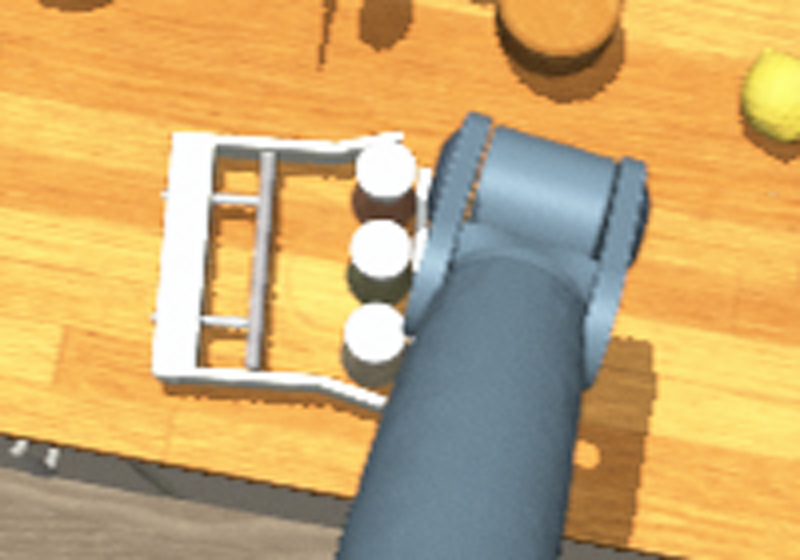

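View pics/w6.png

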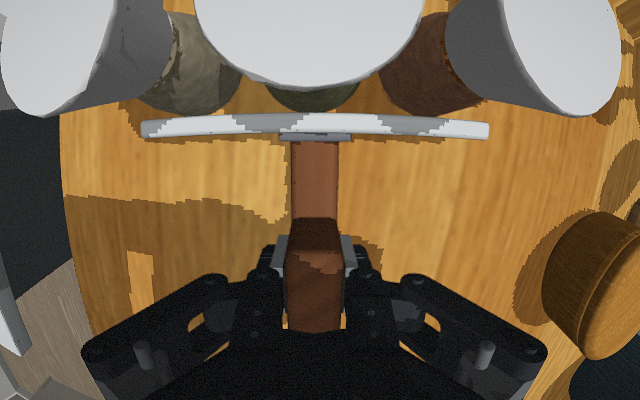

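Request:
play_rows(commands=[{"delta_pos":[0,-0.05,0],"delta_rot":[0,0,0],"claw":0},{"delta_pos":[0,-0.05,0],"delta_rot":[0,0,0],"claw":0},{"delta_pos":[0,-0.05,0],"delta_rot":[0,0,0],"claw":0},{"delta_pos":[0,-0.05,0],"delta_rot":[0,0,0],"claw":0},{"delta_pos":[0,-0.05,0],"delta_rot":[0,0,0],"claw":0},{"delta_pos":[0,-0.05,0],"delta_rot":[0,0,0],"claw":0},{"delta_pos":[0,-0.05,0],"delta_rot":[0,0,0],"claw":0},{"delta_pos":[0,-0.05,0],"delta_rot":[0,0,0],"claw":0},{"delta_pos":[0,-0.05,0],"delta_rot":[0,0,0],"claw":0},{"delta_pos":[0,-0.05,0],"delta_rot":[0,0,0],"claw":0}])

```text
time: 12.35
tool_pos: [0.4794, 0.0723, 0.0376]
orientation: [[0.993, 0.117, 0.0], [0.117, -0.993, 0.0], [0.0, -0.0, -1.0]]
wrist_force: [-0.0, -2.4, -2.0]
opening: 0.251
```

Request:
play_rows(commands=[{"delta_pos":[0,-0.05,0],"delta_rot":[0,0,0],"claw":0},{"delta_pos":[0,-0.05,0],"delta_rot":[0,0,0],"claw":0},{"delta_pos":[0,-0.05,0],"delta_rot":[0,0,0],"claw":0},{"delta_pos":[0,-0.05,0],"delta_rot":[0,0,0],"claw":0},{"delta_pos":[0,-0.05,0],"delta_rot":[0,0,0],"claw":0},{"delta_pos":[0,-0.05,0],"delta_rot":[0,0,0],"claw":0},{"delta_pos":[0,-0.05,0],"delta_rot":[0,0,0],"claw":0},{"delta_pos":[0,-0.05,0],"delta_rot":[0,0,0],"claw":0},{"delta_pos":[0,-0.05,0],"delta_rot":[0,0,0],"claw":0},{"delta_pos":[0,-0.05,0],"delta_rot":[0,0,0],"claw":0}])

```text
time: 13.35
tool_pos: [0.4777, 0.0872, 0.0376]
orientation: [[0.993, 0.116, 0.0], [0.116, -0.993, -0.0], [0.0, 0.0, -1.0]]
wrist_force: [0.8, -2.2, -0.8]
opening: 0.25
```

Run:
```python
from h import *
im=r.capture('top'); cv2.imwrite('pics/t7.png',cv2.resize(im[160:300,240:440],None,fx=4,fy=4,interpolation=cv2.INTER_CUBIC))
im=r.capture('wrist'); cv2.imwrite('pics/w7.png',im)
print('tcp',torack(r.sense()['tool_pos']),r.sense()['tool_pos'][2],r.sense()['wrist_force'])
```

```text
tcp [-0.09808792 -0.000309  ] 0.03758134364661739 [ 0.52156519 -0.41415724 -2.74486114]
```

View pics/t7.png

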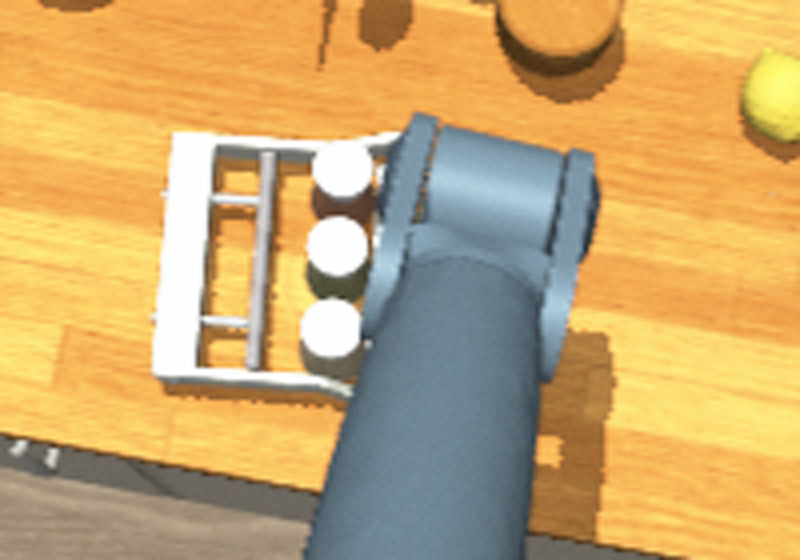

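View pics/w7.png

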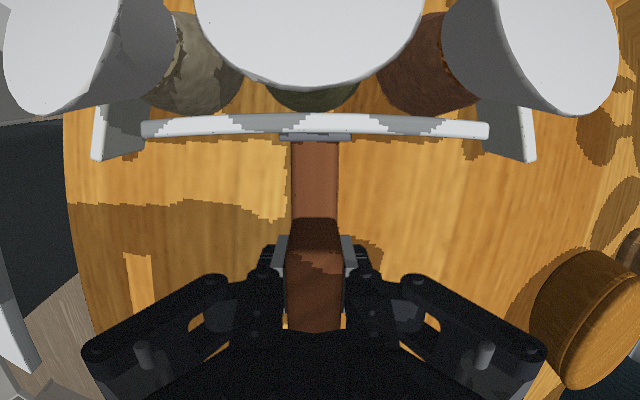

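Request:
play_rows(commands=[{"delta_pos":[0,-0.05,0],"delta_rot":[0,0,0],"claw":0},{"delta_pos":[0,-0.05,0],"delta_rot":[0,0,0],"claw":0},{"delta_pos":[0,-0.05,0],"delta_rot":[0,0,0],"claw":0},{"delta_pos":[0,-0.05,0],"delta_rot":[0,0,0],"claw":0},{"delta_pos":[0,-0.05,0],"delta_rot":[0,0,0],"claw":0},{"delta_pos":[0,-0.05,0],"delta_rot":[0,0,0],"claw":0},{"delta_pos":[0,-0.05,0],"delta_rot":[0,0,0],"claw":0},{"delta_pos":[0,-0.05,0],"delta_rot":[0,0,0],"claw":0},{"delta_pos":[0,-0.05,0],"delta_rot":[0,0,0],"claw":0},{"delta_pos":[0,-0.05,0],"delta_rot":[0,0,0],"claw":0}])

```text
time: 14.45
tool_pos: [0.4759, 0.1021, 0.0376]
orientation: [[0.993, 0.116, -0.0], [0.116, -0.993, 0.0], [-0.0, -0.0, -1.0]]
wrist_force: [0.1, -1.9, -1.6]
opening: 0.251
```

Request:
play_rows(commands=[{"delta_pos":[0,-0.04,0],"delta_rot":[0,0,0],"claw":0},{"delta_pos":[0,-0.04,0],"delta_rot":[0,0,0],"claw":0},{"delta_pos":[0,-0.04,0],"delta_rot":[0,0,0],"claw":0},{"delta_pos":[0,-0.04,0],"delta_rot":[0,0,0],"claw":0},{"delta_pos":[0,-0.04,0],"delta_rot":[0,0,0],"claw":0},{"delta_pos":[0,-0.04,0],"delta_rot":[0,0,0],"claw":0},{"delta_pos":[0,-0.04,0],"delta_rot":[0,0,0],"claw":0},{"delta_pos":[0,-0.04,0],"delta_rot":[0,0,0],"claw":0},{"delta_pos":[0,-0.04,0],"delta_rot":[0,0,0],"claw":0},{"delta_pos":[0,-0.04,0],"delta_rot":[0,0,0],"claw":0}])

```text
time: 15.45
tool_pos: [0.4746, 0.1137, 0.0377]
orientation: [[0.993, 0.117, 0.0], [0.117, -0.993, -0.001], [0.0, 0.001, -1.0]]
wrist_force: [0.5, -6.0, 0.0]
opening: 0.249
```

Request:
play_rows(commands=[{"delta_pos":[0,-0.025,0],"delta_rot":[0,0,0],"claw":0},{"delta_pos":[0,-0.025,0],"delta_rot":[0,0,0],"claw":0},{"delta_pos":[0,-0.025,0],"delta_rot":[0,0,0],"claw":0},{"delta_pos":[0,-0.025,0],"delta_rot":[0,0,0],"claw":0},{"delta_pos":[0,-0.025,0],"delta_rot":[0,0,0],"claw":0},{"delta_pos":[0,-0.025,0],"delta_rot":[0,0,0],"claw":0},{"delta_pos":[0,-0.025,0],"delta_rot":[0,0,0],"claw":0},{"delta_pos":[0,-0.025,0],"delta_rot":[0,0,0],"claw":0},{"delta_pos":[0,-0.025,0],"delta_rot":[0,0,0],"claw":0},{"delta_pos":[0,-0.025,0],"delta_rot":[0,0,0],"claw":0}])

```text
time: 16.45
tool_pos: [0.474, 0.1207, 0.0378]
orientation: [[0.993, 0.117, 0.001], [0.117, -0.993, -0.002], [0.0, 0.002, -1.0]]
wrist_force: [1.1, -6.1, -0.9]
opening: 0.254
```

Run:
```python
from h import *
im=r.capture('top'); cv2.imwrite('pics/t8.png',cv2.resize(im[185:270,275:380],None,fx=7,fy=7,interpolation=cv2.INTER_CUBIC))
s=r.sense(); print('tcp',torack(s['tool_pos']),s['tool_pos'][2],s['wrist_force'],s['wrist_torque'])
```

```text
tcp [-0.06448699 -0.00064428] 0.03777091453782274 [ 1.37004116 -5.15456265 -1.69503649] [-1.04650119 -0.13860962  0.07162762]
```

View pics/t8.png

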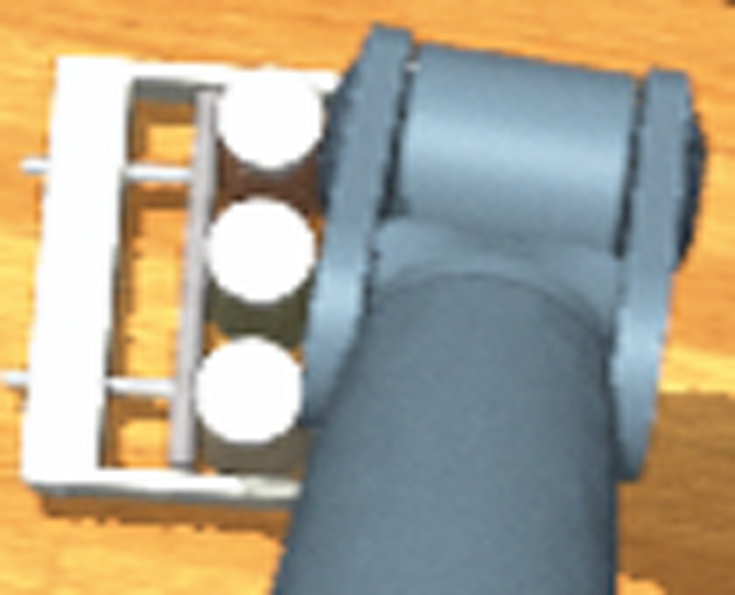

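Request:
play_rows(commands=[{"delta_pos":[0,-0.006,0],"delta_rot":[0,0,0],"claw":0},{"delta_pos":[0,-0.006,0],"delta_rot":[0,0,0],"claw":0},{"delta_pos":[0,-0.006,0],"delta_rot":[0,0,0],"claw":0},{"delta_pos":[0,-0.006,0],"delta_rot":[0,0,0],"claw":0},{"delta_pos":[0,-0.006,0],"delta_rot":[0,0,0],"claw":0},{"delta_pos":[0,-0.006,0],"delta_rot":[0,0,0],"claw":0},{"delta_pos":[0,-0.006,0],"delta_rot":[0,0,0],"claw":0},{"delta_pos":[0,-0.006,0],"delta_rot":[0,0,0],"claw":0},{"delta_pos":[0,-0.006,0],"delta_rot":[0,0,0],"claw":0},{"delta_pos":[0,-0.006,0],"delta_rot":[0,0,0],"claw":0}])

```text
time: 17.5
tool_pos: [0.4738, 0.1224, 0.0378]
orientation: [[0.993, 0.117, 0.001], [0.117, -0.993, -0.002], [0.0, 0.002, -1.0]]
wrist_force: [1.7, -7.3, -0.5]
opening: 0.25
```

Request:
play_rows(commands=[{"delta_pos":[0,-0.005,0],"delta_rot":[0,0,0],"claw":0},{"delta_pos":[0,-0.005,0],"delta_rot":[0,0,0],"claw":0},{"delta_pos":[0,-0.005,0],"delta_rot":[0,0,0],"claw":0},{"delta_pos":[0,-0.005,0],"delta_rot":[0,0,0],"claw":0},{"delta_pos":[0,-0.005,0],"delta_rot":[0,0,0],"claw":0},{"delta_pos":[0,-0.005,0],"delta_rot":[0,0,0],"claw":0},{"delta_pos":[0,-0.005,0],"delta_rot":[0,0,0],"claw":0},{"delta_pos":[0,-0.005,0],"delta_rot":[0,0,0],"claw":0},{"delta_pos":[0,-0.005,0],"delta_rot":[0,0,0],"claw":0},{"delta_pos":[0,-0.005,0],"delta_rot":[0,0,0],"claw":0}])

```text
time: 18.5
tool_pos: [0.4736, 0.1239, 0.0378]
orientation: [[0.993, 0.117, 0.001], [0.117, -0.993, -0.002], [0.0, 0.002, -1.0]]
wrist_force: [1.0, -6.6, -1.3]
opening: 0.251
```

Request:
play_rows(commands=[{"delta_pos":[0,-0.005,0],"delta_rot":[0,0,0],"claw":0},{"delta_pos":[0,-0.005,0],"delta_rot":[0,0,0],"claw":0},{"delta_pos":[0,-0.005,0],"delta_rot":[0,0,0],"claw":0},{"delta_pos":[0,-0.005,0],"delta_rot":[0,0,0],"claw":0},{"delta_pos":[0,-0.005,0],"delta_rot":[0,0,0],"claw":0},{"delta_pos":[0,-0.005,0],"delta_rot":[0,0,0],"claw":0},{"delta_pos":[0,-0.005,0],"delta_rot":[0,0,0],"claw":0},{"delta_pos":[0,-0.005,0],"delta_rot":[0,0,0],"claw":0},{"delta_pos":[0,-0.005,0],"delta_rot":[0,0,0],"claw":0},{"delta_pos":[0,-0.005,0],"delta_rot":[0,0,0],"claw":0}])

```text
time: 19.5
tool_pos: [0.4734, 0.1254, 0.0378]
orientation: [[0.993, 0.117, 0.001], [0.117, -0.993, -0.002], [0.0, 0.002, -1.0]]
wrist_force: [1.0, -6.4, -0.2]
opening: 0.246
```

Request:
play_rows(commands=[{"delta_pos":[0,-0.005,0],"delta_rot":[0,0,0],"claw":0},{"delta_pos":[0,-0.005,0],"delta_rot":[0,0,0],"claw":0},{"delta_pos":[0,-0.005,0],"delta_rot":[0,0,0],"claw":0},{"delta_pos":[0,-0.005,0],"delta_rot":[0,0,0],"claw":0},{"delta_pos":[0,-0.005,0],"delta_rot":[0,0,0],"claw":0},{"delta_pos":[0,-0.005,0],"delta_rot":[0,0,0],"claw":0},{"delta_pos":[0,-0.005,0],"delta_rot":[0,0,0],"claw":0},{"delta_pos":[0,-0.005,0],"delta_rot":[0,0,0],"claw":0},{"delta_pos":[0,-0.005,0],"delta_rot":[0,0,0],"claw":0},{"delta_pos":[0,-0.005,0],"delta_rot":[0,0,0],"claw":0}])

```text
time: 20.5
tool_pos: [0.4733, 0.1269, 0.0378]
orientation: [[0.993, 0.117, 0.001], [0.117, -0.993, -0.002], [0.0, 0.002, -1.0]]
wrist_force: [0.2, -5.6, -0.7]
opening: 0.248
```

Request:
play_rows(commands=[{"delta_pos":[0,-0.005,0],"delta_rot":[0,0,0],"claw":0},{"delta_pos":[0,-0.005,0],"delta_rot":[0,0,0],"claw":0},{"delta_pos":[0,-0.005,0],"delta_rot":[0,0,0],"claw":0},{"delta_pos":[0,-0.005,0],"delta_rot":[0,0,0],"claw":0},{"delta_pos":[0,-0.005,0],"delta_rot":[0,0,0],"claw":0},{"delta_pos":[0,-0.005,0],"delta_rot":[0,0,0],"claw":0},{"delta_pos":[0,-0.005,0],"delta_rot":[0,0,0],"claw":0},{"delta_pos":[0,-0.005,0],"delta_rot":[0,0,0],"claw":0},{"delta_pos":[0,-0.005,0],"delta_rot":[0,0,0],"claw":0},{"delta_pos":[0,-0.005,0],"delta_rot":[0,0,0],"claw":0}])

```text
time: 21.5
tool_pos: [0.4731, 0.1284, 0.0378]
orientation: [[0.993, 0.117, 0.001], [0.117, -0.993, -0.002], [0.0, 0.002, -1.0]]
wrist_force: [0.3, -5.5, -0.8]
opening: 0.251
```

Request:
play_rows(commands=[{"delta_pos":[0,-0.005,0],"delta_rot":[0,0,0],"claw":0},{"delta_pos":[0,-0.005,0],"delta_rot":[0,0,0],"claw":0},{"delta_pos":[0,-0.005,0],"delta_rot":[0,0,0],"claw":0},{"delta_pos":[0,-0.005,0],"delta_rot":[0,0,0],"claw":0},{"delta_pos":[0,-0.005,0],"delta_rot":[0,0,0],"claw":0},{"delta_pos":[0,-0.005,0],"delta_rot":[0,0,0],"claw":0},{"delta_pos":[0,-0.005,0],"delta_rot":[0,0,0],"claw":0},{"delta_pos":[0,-0.005,0],"delta_rot":[0,0,0],"claw":0},{"delta_pos":[0,-0.005,0],"delta_rot":[0,0,0],"claw":0},{"delta_pos":[0,-0.005,0],"delta_rot":[0,0,0],"claw":0}])

```text
time: 22.5
tool_pos: [0.4729, 0.1298, 0.0378]
orientation: [[0.993, 0.117, 0.001], [0.117, -0.993, -0.002], [0.0, 0.002, -1.0]]
wrist_force: [0.9, -6.2, -1.2]
opening: 0.247
```

Request:
play_rows(commands=[{"delta_pos":[0,-0.005,0],"delta_rot":[0,0,0],"claw":0},{"delta_pos":[0,-0.005,0],"delta_rot":[0,0,0],"claw":0},{"delta_pos":[0,-0.005,0],"delta_rot":[0,0,0],"claw":0},{"delta_pos":[0,-0.005,0],"delta_rot":[0,0,0],"claw":0},{"delta_pos":[0,-0.005,0],"delta_rot":[0,0,0],"claw":0},{"delta_pos":[0,-0.005,0],"delta_rot":[0,0,0],"claw":0},{"delta_pos":[0,-0.005,0],"delta_rot":[0,0,0],"claw":0},{"delta_pos":[0,-0.005,0],"delta_rot":[0,0,0],"claw":0},{"delta_pos":[0,-0.005,0],"delta_rot":[0,0,0],"claw":0},{"delta_pos":[0,-0.005,0],"delta_rot":[0,0,0],"claw":0}])

```text
time: 23.5
tool_pos: [0.473, 0.1303, 0.038]
orientation: [[0.993, 0.118, 0.001], [0.118, -0.993, -0.004], [0.0, 0.004, -1.0]]
wrist_force: [0.1, -12.7, 0.0]
opening: 0.25
```

Progress stalled (0.5 mm of 1.5 mm) and the force doubled: that is the stop. One short press to about 15 N.

Request:
play_rows(commands=[{"delta_pos":[0,-0.005,0],"delta_rot":[0,0,0],"claw":0},{"delta_pos":[0,-0.005,0],"delta_rot":[0,0,0],"claw":0},{"delta_pos":[0,0,0],"delta_rot":[0,0,0],"claw":0},{"delta_pos":[0,0,0],"delta_rot":[0,0,0],"claw":0},{"delta_pos":[0,0,0],"delta_rot":[0,0,0],"claw":0},{"delta_pos":[0,0,0],"delta_rot":[0,0,0],"claw":0},{"delta_pos":[0,0,0],"delta_rot":[0,0,0],"claw":0},{"delta_pos":[0,0,0],"delta_rot":[0,0,0],"claw":0},{"delta_pos":[0,0,0],"delta_rot":[0,0,0],"claw":0},{"delta_pos":[0,0,0],"delta_rot":[0,0,0],"claw":0}])

```text
time: 24.5
tool_pos: [0.473, 0.1304, 0.038]
orientation: [[0.993, 0.118, 0.001], [0.118, -0.993, -0.004], [0.0, 0.004, -1.0]]
wrist_force: [1.0, -13.5, 0.5]
opening: 0.254
```

Run:
```python
from h import *
im=r.capture('top'); cv2.imwrite('pics/t9.png',cv2.resize(im[185:270,275:380],None,fx=7,fy=7,interpolation=cv2.INTER_CUBIC))
s=r.sense(); print('tcp',torack(s['tool_pos']),s['tool_pos'][2],s['wrist_force'],s['wrist_torque'])
```

```text
tcp [-0.05476572 -0.00081275] 0.03799440097554415 [  0.32317793 -13.6130584    1.35861192] [-2.25525231 -0.05841318  0.06648713]
```

View pics/t9.png

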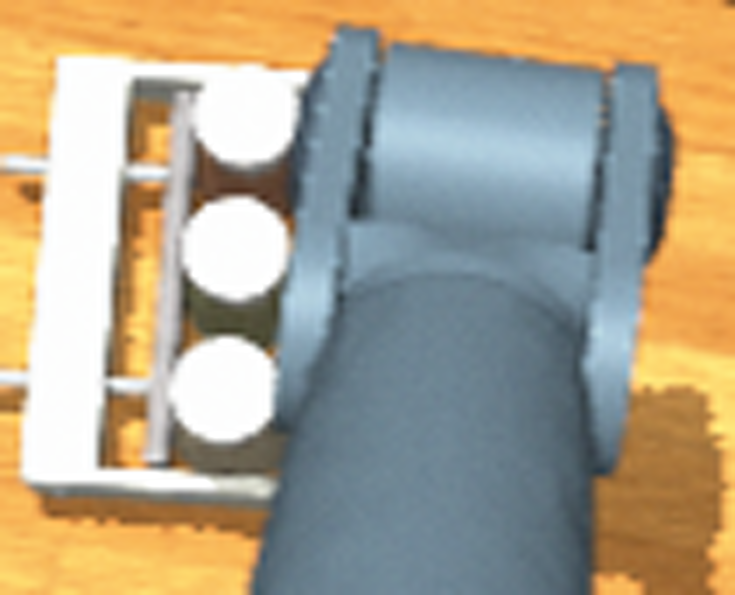

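Request:
play_rows(commands=[{"delta_pos":[0,-0.004,0],"delta_rot":[0,0,0],"claw":0},{"delta_pos":[0,-0.004,0],"delta_rot":[0,0,0],"claw":0},{"delta_pos":[0,0,0],"delta_rot":[0,0,0],"claw":0},{"delta_pos":[0,0,0],"delta_rot":[0,0,0],"claw":0},{"delta_pos":[0,0,0],"delta_rot":[0,0,0],"claw":0},{"delta_pos":[0,0,0],"delta_rot":[0,0,0],"claw":0},{"delta_pos":[0,0,0],"delta_rot":[0,0,0],"claw":0},{"delta_pos":[0,0,0],"delta_rot":[0,0,0],"claw":0},{"delta_pos":[0,0,0],"delta_rot":[0,0,0],"claw":0},{"delta_pos":[0,0,0],"delta_rot":[0,0,0],"claw":0}])

```text
time: 25.55
tool_pos: [0.473, 0.1305, 0.038]
orientation: [[0.993, 0.118, 0.001], [0.118, -0.993, -0.005], [0.0, 0.005, -1.0]]
wrist_force: [0.9, -14.6, 0.9]
opening: 0.252
```

Request:
play_rows(commands=[{"delta_pos":[0,0.03,0],"delta_rot":[0,0,0],"claw":0},{"delta_pos":[0,0.05,0],"delta_rot":[0,0,0],"claw":0},{"delta_pos":[0,0.1,0],"delta_rot":[0,0,0],"claw":0},{"delta_pos":[0,0.15,0],"delta_rot":[0,0,0],"claw":0},{"delta_pos":[0,0.2,0],"delta_rot":[0,0,0],"claw":0},{"delta_pos":[0,0.2,0],"delta_rot":[0,0,0],"claw":0},{"delta_pos":[0,0.2,0],"delta_rot":[0,0,0],"claw":0},{"delta_pos":[0,0.2,0],"delta_rot":[0,0,0],"claw":0},{"delta_pos":[0,0.2,0],"delta_rot":[0,0,0],"claw":0},{"delta_pos":[0,0.2,0],"delta_rot":[0,0,0],"claw":0}])

```text
time: 26.55
tool_pos: [0.4777, 0.0864, 0.0376]
orientation: [[0.993, 0.116, 0.0], [0.116, -0.993, 0.0], [0.0, -0.0, -1.0]]
wrist_force: [0.3, -0.5, -1.9]
opening: 0.251
```

Request:
play_rows(commands=[{"delta_pos":[0,0.3,0],"delta_rot":[0,0,0],"claw":0},{"delta_pos":[0,0.3,0],"delta_rot":[0,0,0],"claw":0},{"delta_pos":[0,0.3,0],"delta_rot":[0,0,0],"claw":0},{"delta_pos":[0,0.3,0],"delta_rot":[0,0,0],"claw":0},{"delta_pos":[0,0.3,0],"delta_rot":[0,0,0],"claw":0},{"delta_pos":[0,0.3,0],"delta_rot":[0,0,0],"claw":0},{"delta_pos":[0,0.3,0],"delta_rot":[0,0,0],"claw":0},{"delta_pos":[0,0.2,0],"delta_rot":[0,0,0],"claw":0},{"delta_pos":[0,0,0],"delta_rot":[0,0,0],"claw":0},{"delta_pos":[0,0,0],"delta_rot":[0,0,0],"claw":0}])

```text
time: 27.55
tool_pos: [0.4857, 0.0184, 0.0376]
orientation: [[0.993, 0.116, -0.0], [0.116, -0.993, 0.0], [-0.0, -0.0, -1.0]]
wrist_force: [0.5, 0.9, -2.3]
opening: 0.252
```

Run:
```python
from h import *
im=r.capture('wrist'); cv2.imwrite('pics/w10.png',im)
im=r.capture('top'); cv2.imwrite('pics/t10.png',cv2.resize(im[185:270,275:390],None,fx=6.5,fy=6.5,interpolation=cv2.INTER_CUBIC))
s=r.sense(); print('tcp',torack(s['tool_pos']),s['tool_pos'][2],s['wrist_force'],s['time'])
```

```text
tcp [-1.67154814e-01 -4.95229900e-05] 0.037514365121665394 [-0.22582451 -0.79835731 -2.73499281] 27.65
```

View pics/w10.png

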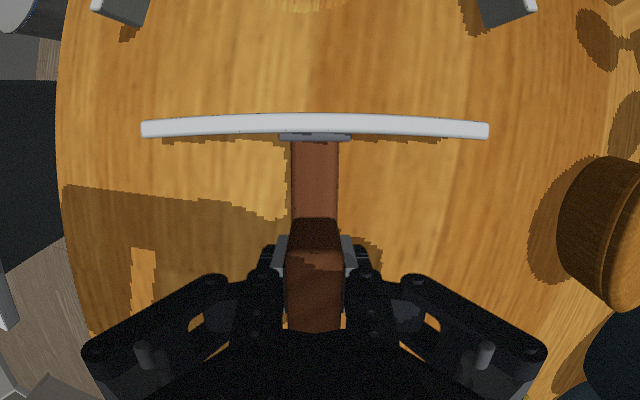

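View pics/t10.png

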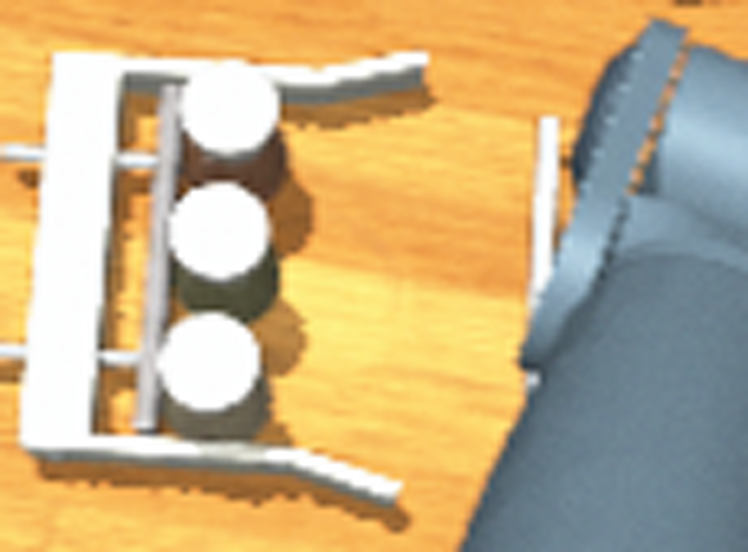

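Request:
play_rows(commands=[{"delta_pos":[0,0,0.02],"delta_rot":[0,0,0],"claw":0},{"delta_pos":[0,0,0.02],"delta_rot":[0,0,0],"claw":0},{"delta_pos":[0,0,0],"delta_rot":[0,0,0],"claw":0},{"delta_pos":[0,0,0],"delta_rot":[0,0,0],"claw":0.4},{"delta_pos":[0,0,0],"delta_rot":[0,0,0],"claw":0.7},{"delta_pos":[0,0,0],"delta_rot":[0,0,0],"claw":0.7},{"delta_pos":[0,0,0],"delta_rot":[0,0,0],"claw":0.7},{"delta_pos":[0,0,0],"delta_rot":[0,0,0],"claw":0.7},{"delta_pos":[0,0,0],"delta_rot":[0,0,0],"claw":0.7},{"delta_pos":[0,0,-0.1],"delta_rot":[0,0,0],"claw":0.7}])

```text
time: 28.65
tool_pos: [0.4853, 0.0185, 0.0392]
orientation: [[0.993, 0.116, -0.001], [0.116, -0.993, 0.0], [-0.001, -0.0, -1.0]]
wrist_force: [-0.4, -0.9, 0.4]
opening: 0.701
```

Request:
play_rows(commands=[{"delta_pos":[0,0,-0.3],"delta_rot":[0,0,0],"claw":0.7},{"delta_pos":[0,0,-0.5],"delta_rot":[0,0,0],"claw":0.7},{"delta_pos":[0,0,-0.7],"delta_rot":[0,0,0],"claw":0.7},{"delta_pos":[0,0,-0.7],"delta_rot":[0,0,0],"claw":0.7},{"delta_pos":[0,0.3,-0.7],"delta_rot":[0,0,0],"claw":0.7},{"delta_pos":[0,0.6,-0.7],"delta_rot":[0,0,0],"claw":0.7},{"delta_pos":[0,0.8,-0.7],"delta_rot":[0,0,0],"claw":0.7},{"delta_pos":[0,0.8,-0.3],"delta_rot":[0,0,0],"claw":0.7},{"delta_pos":[0,0.4,0],"delta_rot":[0,0,0],"claw":0.7},{"delta_pos":[0,0,0],"delta_rot":[0,0,0],"claw":0.7}])

```text
time: 29.65
tool_pos: [0.4959, -0.0689, 0.1776]
orientation: [[0.993, 0.114, 0.0], [0.114, -0.993, -0.0], [0.0, 0.0, -1.0]]
wrist_force: [-1.1, 0.0, -0.1]
opening: 0.703
```

Run:
```python
from h import *
im=r.capture('wrist'); cv2.imwrite('pics/w11.png',im)
im=r.capture('top'); cv2.imwrite('pics/t11.png',cv2.resize(im[185:270,275:390],None,fx=6.5,fy=6.5,interpolation=cv2.INTER_CUBIC))
s=r.sense(); print('tcp',torack(s['tool_pos']),s['tool_pos'][2],s['wrist_force'],s['time'])
```

```text
tcp [-0.25371357  0.00066213] 0.176441435283189 [ 0.44737276 -0.21256244 -0.77273953] 29.75
```

View pics/w11.png

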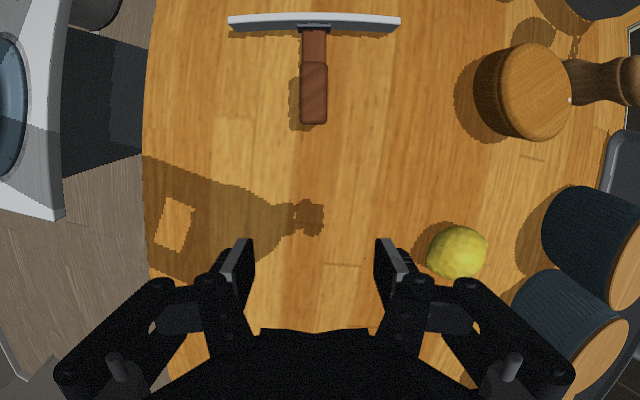

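View pics/t11.png

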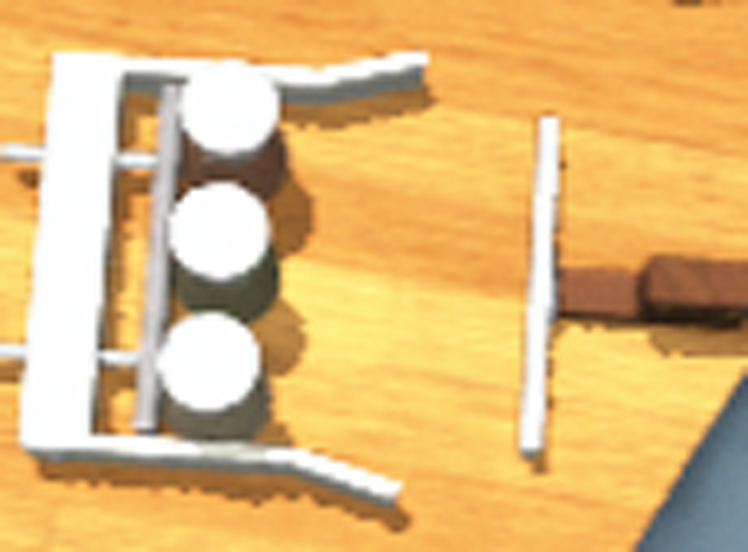

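Run:
```python
from h import *
q=lambda u:((u[0]+.5)/6.5-.5+275,(u[1]+.5)/6.5-.5+185)
for u in [(182,88),(157,428)]: print('div',torack(unproj('top',q(u),.038)))
for u in [(230,107),(219,230),(209,361)]: print('jar',torack(unproj('top',q(u),.105)))
for u in [(540,118),(519,450)]: print('blade',torack(unproj('top',q(u),.034)))
```

```text
div [ 0.0619992  -0.07717307]
div [0.06162464 0.07588744]
jar [ 0.03659269 -0.05349022]
jar [3.74785589e-02 6.66112049e-05]
jar [0.03768945 0.0559849 ]
blade [-0.09860034 -0.07425168]
blade [-0.09650556  0.07524255]
```

All three jars are 24–25 mm from the divider, which is touching, and the blade front is at about −97 mm. Handing in.

```bash
python3 -c "
from bench import r
print(r.job_done())"
```

```text
the job is handed in; nothing more can be done
None
```

I did the job as asked and handed it in at about 30 s of the 58 s allowed; the system gives no verdict, so success is not confirmed.

- **Push:** I lifted the pusher by its grip about 25 mm, lined it up with the rack, and pushed the three jars in together with its blade until they met the divider. The divider slid back about 17 mm. There the force rose from about 6 N to 12.7 N and forward motion stalled, which I took as the stop.
- **Seating press:** I pressed to 14.6 N, and that was the highest force I read. The force is only reported at the end of each second of motion, so I cannot rule out a short higher peak in between.
- **Final state:** In the last top and wrist pictures the jars stand upright, with their centres 24–25 mm from the divider face, so they are touching it. The pusher stands released on the worktop, with its blade front about 97 mm outside the rack's mouth. The gripper is open and clear of everything.
- **Bystanders:** The salt pot and lemon look untouched. I did not check the mug in the final pictures, but the arm never came near it.
- **Disagreement:** The image model reported low confidence on several objects and missed some, so positions came from my own pixel readings. Where two cameras covered the same point, they agreed to within about 4 mm.

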